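# Show the chipped paraffin block to the inspection camera

### The job

One of the three paraffin blocks standing in the white rack has a broken wax corner and has to be shown to the inspection camera. First clear the brush that was left across the rack: lay it flat, lengthwise in the empty compartment of the steel instrument tray, and let go of it. Then take the chipped block out of the rack and hold it up in the air in front of the lens, right way up, wax face square to the lens, centred on its line of sight, with the face 12 cm from the glass; finish while still holding it there, motionless, with the other two blocks left standing in their slots and nothing else disturbed.

Things in the scene. Friction and masses are not known exactly. Their poses are not given: they have to be found in the camera images.
- brush: Section brush, 180 mm long, 10 mm wide and high, wooden handle, metal ferrule (11 mm wide), dark bristle tip; about 26 g. At first it lies along the rack, above the blocks, on the two end posts, underside 56 mm above the table. Origin: middle of its underside, balance point 12 mm from it towards the handle; x to the bristles, z up. Handle: x = -90 to +30 mm; take it near the origin.
- tray: Fixed steel instrument tray, 214 x 122 mm, 15 mm high, walls and floor 3 mm thick; x along its length. A lengthwise divider makes two open compartments, each 208 mm long, 56 mm wide and 12 mm deep inside; the one on its +y side holds a spatula, the one on its -y side is empty. Origin: centre of the underside.
- tray_slot (a point): Centre of the floor (3 mm above the table) of the empty tray compartment; x along the compartment, z up.
- rack: Fixed white plastic rack, 150 x 52 mm, base 6 mm thick, dividers and side cheeks 18 mm high at most; three slots in a row at x = -34, 0, +34 mm, each 19 mm in x, 34 mm in y. End posts at x = -69 and +69 mm (10 mm thick, 34 mm wide) rise to 56 mm, fork prongs to 63 mm with an 18 mm gap for the brush. Sides (y) open above the cheeks. Origin: centre of the underside.
- chip_block: Chipped paraffin block, 22 g: grey cassette plate 40 mm tall, 28 wide (y), 6 thick (x -8 to -2), with a wax slab 24 wide, 36 tall, 10 thick in front (x -2 to 8) that lacks its upper +y corner, 14 x 15 mm. Upright in one of the slots, underside 6 mm above the table, wax to the rack's +x. Origin: centre of underside; x out of the wax, z up. Pinch across y at x = -5, z 20 to 40 mm.
- chip_face (a point): Centre of the wax face of the chipped block: 8 mm in x and 18 mm in z from its origin, same axes.
- block_a: Whole paraffin block, like the chipped one but with a full rectangular wax slab. Stands in one of the slots; leave it there. Same origin and axes.
- block_b: Second whole paraffin block, like block_a; leave it in its slot.
- stand: Fixed camera stand: base 130 x 100 x 16 mm, 20 mm column 45 mm behind the origin, 241 mm tall. At its top the camera head, pivot 232 mm above the origin: white box 60 x 46 x 46 mm with a black lens tube 42 mm in diameter, pointing to the stand's -x and down by 0.2 to 0.5 rad (differs each time; stiff, it stays). Origin: underside, below the pivot.
- lens (a point): Centre of the front glass of the camera's lens. Its x axis points from the view into the lens (against the way the camera looks), y is level, z is the camera's upward direction.
- view_spot (a point): The place for the wax face centre: on the line of sight, 120 mm in front of the lens glass, in the air at about 145 to 200 mm above the table. Axes as of the lens: the block is presented with its x, y and z axes along the x, y and z axes of this point.
- spatula: Steel spatula with a dark handle, 180 mm long, 18 mm wide, 6 mm high, lying in the tray's other (+y) compartment; leave it. Origin: underside, half way.
- reagent: Brown reagent bottle, 52 mm in diameter, 110 mm tall, standing on the table; leave it. Origin: centre of the underside.
- specimen: White specimen jar, 56 mm in diameter, 55 mm tall, standing on the table; leave it. Origin: centre of the underside.

How it is judged:
By the outcome, as a careful person would: the job done as asked, in the order asked, and still so for the second after the job is handed in, while the arm keeps its last pose, push and grip.
It also fails if it takes over 53 s, if anything falls off the work surface, if the arm or the gripper's body presses on something with over 40 N, if the wrist force passes 120 N, or if a joint passes its speed limit or range.

### The arm

A 6-joint arm with a two-finger parallel gripper is mounted at the origin on the work surface. World frame = base frame: x ahead of the robot, y to its left, z up, the work surface at z = 0. Lengths are in m, angles in rad, forces in N, time in s.
With the tool pointing down it reaches from about 0.35 to 0.975 m from the base axis. Payload 4.9 kg.
Tool frame: the origin (TCP) lies at the very end of the fingers, on their centre line; the grasp point (between the pads) lies 19 mm behind it; x points along the fingers, y is the direction in which the jaws open and shut, and the axes are right-handed (so a half turn about x gives the same grasp; the last joint's range is limited). The gripper opens to 85 mm and grips with 20 to 120 N. Pads are 22 mm wide; open, the fingers measure 114 mm over their backs; the gripper's body (76 mm by 85 mm) begins 54 mm behind the grasp point. The pads swing forward as they close: fully open they stand 13 mm farther back than shut.
Start: joints at [-1.377, 0.053, 1.613, -0, 1.476, -0.119], TCP at [0.192, -0.595, 0.231] pointing down, gripper open.
Joint ranges: [-3.01, 3.01], [-1.01, 2.22], [0.06, 2.58], [-1.02, 4.17], [0.09, 2.62], [-3.14, 3.14]. Speed limits (rad/s): [2.57, 2.57, 3.14, 3.14, 3.14, 3.14].

### API

Orientations are given as a rotation vector (axis times angle).
In Python, from station import ctrl, get_image, calibration, finish_job, search_frame, cut_out, mark_of gives the robot as it stands. The module is installed in compiled form; this text tells all that it offers.
- The arm moves only by the tool arm_command, never from a script. Its argument "plan" is a list that holds one entry, the list of rows, each a list of 7 numbers: the shift along the tool's x, y, z in m, then the turn, a rotation vector about the tool's x, y, z in degrees, then the finger opening in m, from 0 to 0.0854. A call has 1 to 20 rows; each row shifts and turns the pose as measured when the row begins, along the tool's axes as they then stand; what a row does not reach is not made up. A row lasts 1/12 s, in which the tool goes at most 41.7 mm and 7.16 degrees, less where a joint would pass 70% of its speed; a pose out of reach is approached as far as the arm can. A call with a gripper value outside its range is refused whole. The fingers move at their own pace and stop on an object; "squeeze" is the grip in N (left out, the last holds). Time passes only in rows, so rows that do not move let the fingers close. It gives the time, the measured TCP pose, the force and the opening at its end, in the units of the state.
- ctrl.get_obs(): the state, without advancing time (a new reading comes with each control period).
- get_image(name): name is "side" or "top" or "wrist"; returns the picture (480x640x3 uint8, red, green, blue); there is no depth.
- calibration(name): a dict with "fx", "fy", "cx", "cy" (pixels), "cam_to_world" (4x4, takes a point from camera to world coordinates); the wrist camera has in their place "hand_eye" (4x4, takes a point from camera to tool coordinates, whose origin is the TCP and whose axes are the tool frame's). Camera axes: x right, y down, z forward; pixel columns grow to the right and rows downward; lengths in m; the calibration is good to about 2 mm. A picture is of the moment at which its call begins: read the wrist's pose just before it. calibration takes no time and is no camera call.
- finish_job(): hands the job in, once; it reports no verdict.
Trained networks look in the newest picture that a camera, given by its name, has taken for a name from the list of things; names that differ only in an ending like _2 or _b are one class to them, and where a whole thing is asked for, a point or a joint stands for the part that bears it (a point fixed in the world has none). Each returns a list of dicts, best first, with "conf" (0 to 1); they miss things now and then, are a little off and sometimes report something else, mostly with a low value. They report only what shows in the picture. A call takes as long as a camera call.
- search_frame(camera, thing): "at" ([x, y, z] in m, in the coordinates of the camera as it stood for that picture, good to about 4 mm: the middle of the surface that is visible of it).
- cut_out(camera, thing): "mask" (480x640 bool, what is visible of it).
- mark_of(camera, thing): "at" ([x, y, z] in m, in the coordinates of the camera as it stood for that picture, good to about 4 mm: a listed point, or the origin of a listed thing).
The state is a dict: "t": time; "q": joint angles; "dq": joint speeds; "effort": joint torques, N m; "tool_pos": TCP position; "tool_rot": TCP orientation; "contact_force": force on the tool from outside, world axes, zero at the start; "wrist_torque": the same for the moment, N m; "opening": finger opening in m.
Only numpy, scipy, OpenCV 4.12 (cv2) and the standard library are available. Lean on these libraries where they do the work, as an engineer would, in place of code of your own. Each camera call takes 0.05 s, during which the arm holds its last target. There are 200 camera calls.

## Working session

There is one attempt and no reset: what is moved stays moved. The work goes in short steps, Python scripts to look and compute and a tool call to move; the robot and the scene stay as the last step left them, time stands still between calls to the robot, and variables do not carry over. Pictures are saved under pics/ and viewed, about 8 in all and at most 12, crops included, and the job is handed in when it is done.

Besides the shell and the picture viewer there is one more tool, called after "Emit:" by a JSON object that holds its "fn" and its "kwargs". arm_command: Moves the arm, as the interface text tells. Its arguments: {"type":"object","properties":{"plan":{"type":"array","items":{"type":"array","items":{"type":"array","items":{"type":"number"}}}},"squeeze":{"type":"number"}},"required":["plan"]}

```bash
mkdir -p pics; cat > h.py <<'E'
import numpy as np, cv2
from scipy.spatial.transform import Rotation as R
from station import ctrl,get_image,calibration,search_frame,cut_out,mark_of,finish_job
np.set_printoptions(precision=4,suppress=True)
def T_tool():
    o=ctrl.get_obs(); T=np.eye(4); T[:3,:3]=R.from_rotvec(o['tool_rot']).as_matrix(); T[:3,3]=o['tool_pos']; return T
def c2w(n):
    c=calibration(n)
    return np.array(c['cam_to_world']) if 'cam_to_world' in c else T_tool()@np.array(c['hand_eye'])
def w(M,p): return (M@np.r_[p,1])[:3]
def snap(n,f):
    M=c2w(n); im=get_image(n); cv2.imwrite('pics/'+f,im[:,:,::-1]); return im,M
def proj(n,M,p):
    c=calibration(n); q=np.linalg.inv(M)@np.r_[p,1]; return np.array([c['fx']*q[0]/q[2]+c['cx'],c['fy']*q[1]/q[2]+c['cy']])
def ray(n,M,uv):
    c=calibration(n); d=M[:3,:3]@np.array([(uv[0]-c['cx'])/c['fx'],(uv[1]-c['cy'])/c['fy'],1]); return M[:3,3],d
def onz(n,M,uv,z):
    o,d=ray(n,M,uv); return o+d*(z-o[2])/d[2]
E
python3 - <<'E'
from h import *
print(ctrl.get_obs())
for n in['side','top']:
    im,M=snap(n,n+'1.png'); c=calibration(n); print(n,c['fx'],M)
    for t in['brush','tray','tray_slot','rack','chip_block','chip_face','block_a','stand','lens','view_spot','reagent','specimen','spatula']:
        for r in mark_of(n,t)[:3]: 
            p=w(M,r['at']); print(n,t,round(r['conf'],2),p,proj(n,M,p))
E
```

```text
{'t': 0.0, 'q': array([-1.377 ,  0.0534,  1.6143, -0.    ,  1.476 , -0.119 ]), 'dq': array([-0.0002, -0.    ,  0.0005, -0.0011,  0.0001, -0.0001]), 'effort': array([  0.0022, -39.3676, -37.0179,   0.0001,   0.007 ,   0.    ]), 'tool_pos': array([ 0.1922, -0.5941,  0.2301]), 'tool_rot': array([ 2.0534,  0.3259, -2.0536]), 'contact_force': array([ 0.2798,  0.2887, -0.0149]), 'wrist_torque': array([0.0108, 0.0053, 0.0207]), 'opening': 0.08554340758034179}
side 454.2415418300544 [[-0.8829 -0.3211  0.3426  0.2082]
 [-0.4694  0.6247 -0.624   0.6551]
 [-0.0136 -0.7118 -0.7023  0.8996]
 [ 0.      0.      0.      1.    ]]
side brush 0.58 [0.5495 0.0219 0.0578] [323.0852 280.6695]
side tray 0.76 [ 0.5315  0.2992 -0.0001] [270.1209 389.9103]
side tray_slot 0.92 [0.5368 0.2676 0.0003] [275.8531 376.7173]
side rack 0.78 [0.5433 0.0214 0.004 ] [325.582  295.3959]
side rack 0.71 [ 0.3453 -0.3341  0.0006] [444.7189 234.2168]
side rack 0.57 [0.5876 0.0195 0.0236] [310.253  283.5781]
side chip_block 0.73 [0.5472 0.0196 0.003 ] [324.5328 294.5703]
side chip_block 0.65 [0.5792 0.0203 0.0048] [313.2161 2
[... 1307 characters left out ...]
] [195.9859 269.3302]
top chip_block 0.36 [0.5766 0.0208 0.005 ] [301.1324 252.8293]
top chip_block 0.27 [ 0.5412  0.266  -0.0013] [217.0388 263.5989]
top chip_face 0.35 [0.5872 0.0158 0.0236] [302.7901 248.2768]
top block_a 0.36 [0.5499 0.0208 0.0077] [300.9157 261.7712]
top stand 0.7 [ 0.6798 -0.2775  0.0045] [403.1062 220.0288]
top stand 0.27 [0.5457 0.0242 0.0012] [299.7524 263.4627]
top lens 0.66 [ 0.6287 -0.2521  0.2141] [405.3266 222.6058]
top reagent 0.79 [ 0.7503 -0.0017 -0.0023] [309.979  195.6969]
top reagent 0.27 [ 0.543   0.0243 -0.0004] [299.7267 264.4773]
top specimen 0.57 [ 0.345  -0.3376 -0.003 ] [424.4716 335.3892]
top spatula 0.79 [0.525  0.329  0.0079] [194.5802 268.34  ]
```

```bash
python3 -c "
import cv2,numpy as np
a=cv2.imread('pics/side1.png');b=cv2.imread('pics/top1.png');print(a.shape)"
```

```text
(480, 640, 3)
```

View pics/side1.png

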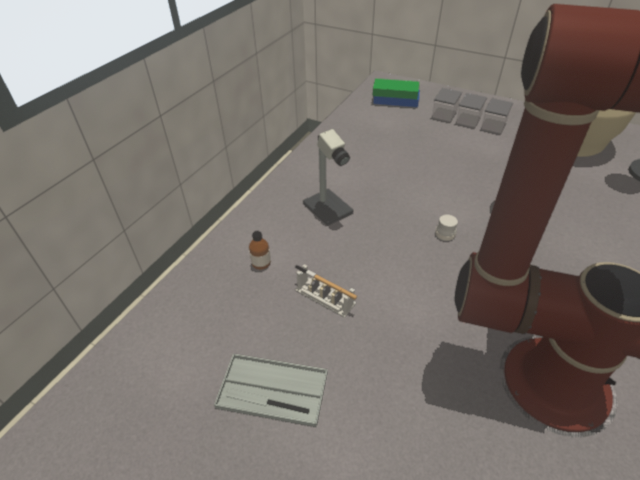

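View pics/top1.png

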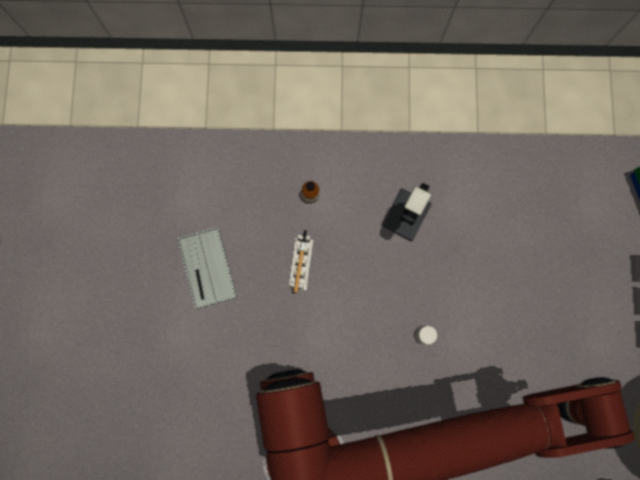

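```bash
cat >> h.py <<'E'
from scipy.linalg import logm,expm
def down(yaw):  # tool x down, tool y along yaw direction
    x=np.array([0,0,-1.]);y=np.array([np.cos(yaw),np.sin(yaw),0]);return np.c_[x,y,np.cross(x,y)]
def rows(Rt,p,n):
    T=T_tool(); G=np.eye(4);G[:3,:3]=Rt;G[:3,3]=p
    D=np.linalg.inv(T)@G; L=np.real(logm(D)); E=expm(L/n)
    print(n,'rows of',E[:3,3].round(4),np.degrees(R.from_matrix(E[:3,:3]).as_rotvec()).round(2),'total',D[:3,3].round(4),np.degrees(R.from_matrix(D[:3,:3]).as_rotvec()).round(2))
E
python3 - <<'E'
from h import *
print(T_tool()); print(calibration('wrist'))
for s in(1,-1): rows(down(s*np.pi/2),[.48,.02,.26],18)
E
```

```text
[[ 0.      0.3078 -0.9515  0.1923]
 [-0.     -0.9515 -0.3078 -0.5947]
 [-1.      0.     -0.      0.2313]
 [ 0.      0.      0.      1.    ]]
{'fx': 381.0315951121356, 'fy': 381.0315951121356, 'cx': 315.614537381586, 'cy': 245.76750355049464, 'hand_eye': array([[-0.0002, -0.3007,  0.9537, -0.1421],
       [ 1.    , -0.0002,  0.0002,  0.001 ],
       [ 0.0001,  0.9537,  0.3007, -0.0769],
       [ 0.    ,  0.    ,  0.    ,  1.    ]])}
18 rows of [-0.0016  0.0266 -0.0469] [-9.  0. -0.] total [-0.0287 -0.4963 -0.4629] [-162.08    0.     -0.  ]
18 rows of [-0.0016 -0.0312 -0.0215] [ 1. -0. -0.] total [-0.0287 -0.4963 -0.4629] [17.92 -0.   -0.  ]
```

```bash
python3 - <<'E'
from h import *
rows(down(-np.pi/2),[.57,.02,.24],19)
E
```

```text
19 rows of [-0.0005 -0.0288 -0.025 ] [ 0.94 -0.   -0.  ] total [-0.0087 -0.4686 -0.5485] [17.92 -0.   -0.  ]
```

Emit:
{"fn": "arm_command", "kwargs": {"plan": [[[-0.0005,-0.0288,-0.025,0.94,0,0,0.0854],[-0.0005,-0.0288,-0.025,0.94,0,0,0.0854],[-0.0005,-0.0288,-0.025,0.94,0,0,0.0854],[-0.0005,-0.0288,-0.025,0.94,0,0,0.0854],[-0.0005,-0.0288,-0.025,0.94,0,0,0.0854],[-0.0005,-0.0288,-0.025,0.94,0,0,0.0854],[-0.0005,-0.0288,-0.025,0.94,0,0,0.0854],[-0.0005,-0.0288,-0.025,0.94,0,0,0.0854],[-0.0005,-0.0288,-0.025,0.94,0,0,0.0854],[-0.0005,-0.0288,-0.025,0.94,0,0,0.0854],[-0.0005,-0.0288,-0.025,0.94,0,0,0.0854],[-0.0005,-0.0288,-0.025,0.94,0,0,0.0854],[-0.0005,-0.0288,-0.025,0.94,0,0,0.0854],[-0.0005,-0.0288,-0.025,0.94,0,0,0.0854],[-0.0005,-0.0288,-0.025,0.94,0,0,0.0854],[-0.0005,-0.0288,-0.025,0.94,0,0,0.0854],[-0.0005,-0.0288,-0.025,0.94,0,0,0.0854],[-0.0005,-0.0288,-0.025,0.94,0,0,0.0854],[-0.0005,-0.0288,-0.025,0.94,0,0,0.0854],[0,0,0,0,0,0,0.0854]]]}}

```text
t: 3.07
tool_pos: [0.5903, 0.0445, 0.2425]
tool_rot: [-2.224, 0.03, 2.2]
contact_force: [-0.8, -0.2, -0.4]
opening: 0.0853
```

```bash
python3 - <<'E'
from h import *
print(T_tool(), ctrl.get_obs()['t'])
im,M=snap('wrist','w1.png'); n='wrist'
for t in['brush','rack','chip_block','chip_face','block_a']:
    for r in mark_of(n,t)[:3]: 
        p=w(M,r['at']); print(n,t,round(r['conf'],2),p,proj(n,M,p))
np.save('M1.npy',M)
E
```

```text
[[ 0.0112 -0.0228 -0.9997  0.5903]
 [-0.0042 -0.9997  0.0227  0.0445]
 [-0.9999  0.0039 -0.0113  0.2425]
 [ 0.      0.      0.      1.    ]] 3.0667
wrist brush 0.84 [0.5462 0.0218 0.0531] [339.3817 264.8893]
wrist brush 0.28 [ 0.755  -0.0029 -0.0011] [361.8035  26.1205]
wrist rack 0.58 [0.5443 0.0213 0.0008] [336.678  249.9235]
wrist chip_block 0.77 [0.5766 0.0197 0.0048] [338.2694 220.9643]
wrist chip_block 0.65 [ 0.7526 -0.0004 -0.0044] [358.5477  30.1161]
wrist chip_block 0.39 [0.5282 0.293  0.0019] [ 82.9955 270.4406]
wrist chip_face 0.81 [0.5859 0.0174 0.0245] [341.8712 216.0996]
wrist block_a 0.92 [0.5107 0.0298 0.0068] [329.2696 281.6821]
wrist block_a 0.76 [0.5424 0.0211 0.0067] [337.2347 253.325 ]
```

View pics/w1.png

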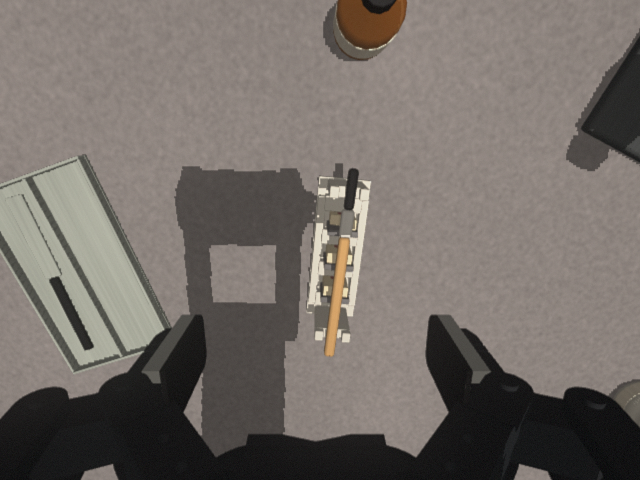

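The picture shows the brush from its handle end (329,355) to the bristle tip (353,170). The rack lies under it. The tray is on the left, with its divider from (30,178) to (122,357) and the empty compartment to the right of it.

```bash
python3 - <<'E'
from h import *
M=np.load('M1.npy'); n='wrist'
def ya(a,b): return np.degrees(np.arctan2(*(a-b)[:2][::-1])), np.linalg.norm(a-b)
B,H=onz(n,M,(353,170),.061),onz(n,M,(329,355),.061); print('brush',B,H,(B+H)/2,ya(B,H))
a,b=onz(n,M,(30,178),.015),onz(n,M,(122,357),.015);print('div',a,b,(a+b)/2,ya(a,b))
a,b=onz(n,M,(85,155),.015),onz(n,M,(172,328),.015);print('edge',a,b,(a+b)/2,ya(a,b))
a,b=onz(n,M,(369,182),.018),onz(n,M,(353,315),.018);print('rack edge',ya(a,b))
m=cut_out(n,'brush')[0]['mask']; v,u=np.nonzero(m); P=np.array([onz(n,M,(x,y),.063) for x,y in zip(u,v)])[:,:2]
c=P.mean(0);_,_,V=np.linalg.svd(P-c,full_matrices=0);s=(P-c)@V[0];print('mask',V[0],c,c+V[0]*(s.min()+s.max())/2,np.ptp(s),np.degrees(np.arctan(V[0][1]/V[0][0])))
E
```

```text
brush [0.6333 0.0104 0.061 ] [0.4561 0.0328 0.061 ] [0.5447 0.0216 0.061 ] (np.float64(-7.2065329368665285), np.float64(0.1786114153213329))
div [0.6284 0.3164 0.015 ] [0.4297 0.2616 0.015 ] [0.529 0.289 0.015] (np.float64(15.397345696070388), np.float64(0.20605450301352538))
edge [0.6486 0.2594 0.015 ] [0.4643 0.2014 0.015 ] [0.5564 0.2304 0.015 ] (np.float64(17.453979694480545), np.float64(0.1932402577304693))
rack edge (np.float64(-5.909236104672339), np.float64(0.14155041962536555))
mask [-0.9914  0.1308] [0.5525 0.0212] [0.5463 0.022 ] 0.17962136267828882 -7.513232286771792
```

```bash
python3 - <<'E'
from h import *
rows(down(np.radians(-97.2)),[.5375,.0228,.085],8)
E
```

```text
8 rows of [0.0198 0.0024 0.0062] [ 0.69 -0.08 -0.04] total [0.1578 0.0165 0.051 ] [ 5.55 -0.65 -0.33]
```

Emit:
{"fn": "arm_command", "kwargs": {"plan": [[[0.0198,0.0022,0.0062,0.69,-0.08,-0.04,0.04],[0.0198,0.0022,0.0062,0.69,-0.08,-0.04,0.04],[0.0198,0.0022,0.0062,0.69,-0.08,-0.04,0.04],[0.0198,0.0022,0.0062,0.69,-0.08,-0.04,0.04],[0.0198,0.0022,0.0062,0.69,-0.08,-0.04,0.04],[0.0198,0.0022,0.0062,0.69,-0.08,-0.04,0.04],[0.0198,0.0022,0.0062,0.69,-0.08,-0.04,0.04],[0,0,0,0,0,0,0.04],[0,0,0,0,0,0,0.04]]]}}

```text
t: 4.17
tool_pos: [0.5414, 0.0163, 0.105]
tool_rot: [-2.168, 0.144, 2.139]
contact_force: [-0.1, 0.1, 0.4]
opening: 0.0399
```

```bash
python3 - <<'E'
from h import *
print(T_tool())
rows(down(np.radians(-97.2)),[.5375,.0228,.058],3)
im,M=snap('wrist','w2.png')
for p in ([.5375,.0228,.061],[.6333,.0104,.061],[.4561,.0328,.061]): print(proj('wrist',M,np.array(p)))
E
```

```text
[[ 0.0134 -0.1315 -0.9912  0.5414]
 [-0.0021 -0.9913  0.1315  0.0163]
 [-0.9999  0.0004 -0.0135  0.105 ]
 [ 0.      0.      0.      1.    ]]
3 rows of [ 0.0156 -0.002   0.0017] [-0.12 -0.26 -0.01] total [ 0.0469 -0.006   0.0054] [-0.35 -0.77 -0.02]
[302.5612 289.0048]
[299.7919  93.8733]
[305.2741 416.9741]
```

View pics/w2.png

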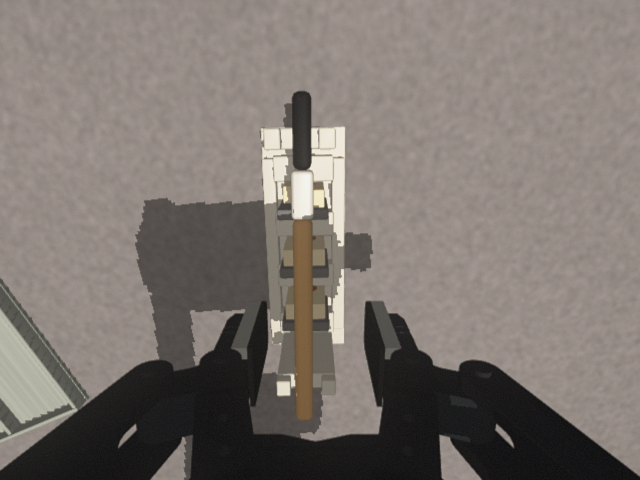

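The brush runs from (301,92) to (304,418), which matches my prediction, so I descend and grip.

Emit:
{"fn": "arm_command", "kwargs": {"plan": [[[0.012,-0.002,0.0018,0,-0.25,0,0.04],[0.012,-0.002,0.0018,0,-0.25,0,0.04],[0.012,-0.002,0.0018,0,-0.25,0,0.04],[0.0105,0,0,0,0,0,0.04],[0,0,0,0,0,0,0.04],[0,0,0,0,0,0,0.04]]]}}

```text
t: 4.72
tool_pos: [0.5409, 0.0231, 0.0588]
tool_rot: [-2.162, 0.142, 2.145]
contact_force: [-0.3, -0.6, 1.0]
opening: 0.0399
```

```bash
python3 - <<'E'
from h import *
print(T_tool())
rows(down(np.radians(-97.2)),[.5375,.0228,.058],1)
E
```

```text
[[ 0.0074 -0.1312 -0.9913  0.5409]
 [-0.001  -0.9914  0.1312  0.0231]
 [-1.      0.     -0.0075  0.0588]
 [ 0.      0.      0.      1.    ]]
1 rows of [0.0008 0.0007 0.0034] [-0.34 -0.43 -0.  ] total [0.0008 0.0007 0.0034] [-0.34 -0.43 -0.  ]
```

Emit:
{"fn": "arm_command", "kwargs": {"plan": [[[0.0005,0,0.001,0,-0.4,0,0.0],[0,0,0,0,0,0,0.0],[0,0,0,0,0,0,0.0],[0,0,0,0,0,0,0.0],[0,0,0,0,0,0,0.0],[0,0,0,0,0,0,0.0]]], "squeeze": 30}}

```text
t: 5.22
tool_pos: [0.5409, 0.0234, 0.0594]
tool_rot: [-2.155, 0.141, 2.152]
contact_force: [0.9, -0.8, -0.4]
opening: 0.0086
```

Emit:
{"fn": "arm_command", "kwargs": {"plan": [[[-0.01,0,0,0,0,0,0.0],[-0.015,0,0,0,0,0,0.0],[-0.02,0,0,0,0,0,0.0],[-0.02,0,0,0,0,0,0.0],[-0.02,0,0,0,0,0,0.0],[-0.015,0,0,0,0,0,0.0],[0,0,0,0,0,0,0.0]]]}}

```text
t: 5.8
tool_pos: [0.5399, 0.0233, 0.167]
tool_rot: [-2.154, 0.142, 2.153]
contact_force: [0.2, -0.4, -0.3]
opening: 0.0083
```

```bash
python3 - <<'E'
from h import *
n='wrist';im,M=snap(n,'w3.png')
print(T_tool(), ctrl.get_obs()['opening'])
for t in['tray','tray_slot','chip_block','chip_face','brush']:
    for r in mark_of(n,t)[:2]: 
        p=w(M,r['at']); print(n,t,round(r['conf'],2),p,proj(n,M,p))
ps=[]
for Rt in [down(np.radians(16.4-90))]: rows(Rt,[.531,.265,.08],12)
E
```

```text
[[-0.0004 -0.1309 -0.9914  0.5395]
 [-0.0001 -0.9914  0.1309  0.0233]
 [-1.      0.0001  0.0004  0.1657]
 [ 0.      0.      0.      1.    ]] 0.008902017443799728
wrist tray 0.79 [0.5268 0.2928 0.0018] [  8.8547 277.6641]
wrist tray_slot 0.82 [0.5344 0.2637 0.0014] [ 38.3528 265.1735]
wrist chip_block 0.75 [0.5779 0.0189 0.0039] [313.6025 177.4836]
wrist chip_block 0.73 [ 0.5355  0.2652 -0.0013] [ 38.4377 263.192 ]
wrist chip_face 0.73 [0.5849 0.0169 0.025 ] [314.9358 171.3801]
wrist chip_face 0.38 [ 0.5281  0.2953 -0.0013] [  8.2536 275.2358]
wrist brush 0.71 [0.5455 0.0221 0.1613] [314.4429 301.774 ]
wrist brush 0.34 [0.5119 0.025  0.0059] [316.8019 257.0477]
12 rows of [ 0.0067 -0.0203 -0.0008] [-1.99  0.05  0.01] total [ 0.0806 -0.2386  0.0364] [-23.93   0.55   0.09]
```

Emit:
{"fn": "arm_command", "kwargs": {"plan": [[[0.0065,-0.0203,-0.0008,-2,0.04,0,0.0],[0.0065,-0.0203,-0.0008,-2,0.04,0,0.0],[0.0065,-0.0203,-0.0008,-2,0.04,0,0.0],[0.0065,-0.0203,-0.0008,-2,0.04,0,0.0],[0.0065,-0.0203,-0.0008,-2,0.04,0,0.0],[0.0065,-0.0203,-0.0008,-2,0.04,0,0.0],[0.0065,-0.0203,-0.0008,-2,0.04,0,0.0],[0.0065,-0.0203,-0.0008,-2,0.04,0,0.0],[0.0065,-0.0203,-0.0008,-2,0.04,0,0.0],[0.0065,-0.0203,-0.0008,-2,0.04,0,0.0],[0.0065,-0.0203,-0.0008,-2,0.04,0,0.0],[0,0,0,0,0,0,0.0],[0,0,0,0,0,0,0.0]]]}}

```text
t: 7.18
tool_pos: [0.5231, 0.2523, 0.0668]
tool_rot: [2.045, 0.279, -2.11]
contact_force: [0.3, -0.2, 0.1]
opening: 0.0083
```

```bash
python3 - <<'E'
from h import *
n='wrist';im,M=snap(n,'w4.png');np.save('M4.npy',M)
print(T_tool(), ctrl.get_obs()['opening'])
for t in['tray','tray_slot','brush']:
    for r in mark_of(n,t)[:2]: 
        p=w(M,r['at']); print(n,t,round(r['conf'],2),p,proj(n,M,p))
E
```

```text
[[-0.0311  0.2643 -0.9639  0.5228]
 [-0.0055 -0.9644 -0.2643  0.2521]
 [-0.9995 -0.0029  0.0314  0.0666]
 [ 0.      0.      0.      1.    ]] 0.008853702256461291
wrist tray 0.98 [ 0.5272  0.2947 -0.0002] [244.1492 235.5832]
wrist tray_slot 0.76 [ 0.5383  0.2667 -0.0003] [296.7394 230.0676]
wrist brush 0.63 [0.527  0.2556 0.0596] [308.1798 301.2959]
```

View pics/w4.png

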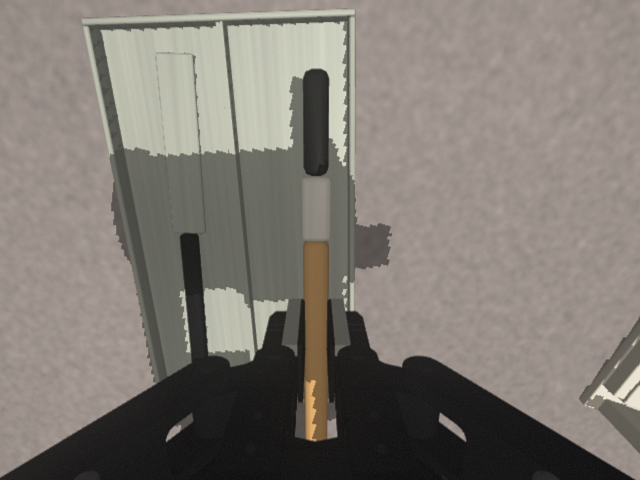

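The brush is held straight, from about (316,70) to (316,440). The divider runs from (223,22) to (255,360), and the right wall from (354,12) to (352,310).

```bash
python3 - <<'E'
from h import *
M=np.load('M4.npy'); n='wrist'
a,b=onz(n,M,(224,22),.015),onz(n,M,(255,360),.015);d1=(a-b)[:2]/np.linalg.norm(a-b);print('div',a,b,np.degrees(np.arctan2(d1[1],d1[0])))
c,e=onz(n,M,(354,12),.015),onz(n,M,(352,310),.015);d2=(c-e)[:2]/np.linalg.norm(c-e);print('edge',c,e,np.degrees(np.arctan2(d2[1],d2[0])))
l=onz(n,M,(84,20),.015);print('far',c,l,np.degrees(np.arctan2(*(l-c)[:2][::-1]))-90)
# center line: far edge midpoint between divider and inner right wall, go back 107 mm
yaw=np.radians(16.2);d=np.array([np.cos(yaw),np.sin(yaw)]);nn=np.array([-d[1],d[0]])
print('slot by corner',c[:2]-107*.001*d+nn*(.0015+.0305-.0005), 'by left corner', l[:2]-.107*d-nn*(.122-.031))
y=np.radians(16.2); s=np.array([.537,.2655]); 
rows(down(y-np.pi/2),np.r_[s-.004*d,.0075],6)
E
```

```text
div [0.6275 0.322  0.015 ] [0.4582 0.2709 0.015 ] 16.78858752903516
edge [0.6464 0.2677 0.015 ] [0.5056 0.2252 0.015 ] 16.81683044112941
far [0.6464 0.2677 0.015 ] [0.6119 0.3818 0.015 ] 16.807365668658562
slot by corner [0.5348 0.2681] by left corner [0.5346 0.2646]
6 rows of [ 0.0101 -0.0017 -0.0021] [-0.16  0.27  0.03] total [ 0.0605 -0.0101 -0.0135] [-0.98  1.6   0.18]
```

Emit:
{"fn": "arm_command", "kwargs": {"plan": [[[0,-0.004,-0.004,-0.8,0.8,0.1,0.0],[0.005,-0.004,-0.004,-0.8,0.8,0.1,0.0],[0.01,-0.002,-0.003,0,0,0,0.0],[0.01,0,0,0,0,0,0.0],[0,0,0,0,0,0,0.0],[0,0,0,0,0,0,0.0]]]}}

```text
t: 7.88
tool_pos: [0.5355, 0.263, 0.0425]
tool_rot: [2.072, 0.304, -2.057]
contact_force: [0.5, 0.6, -0.9]
opening: 0.009
```

```bash
python3 - <<'E'
from h import *
print(T_tool(),ctrl.get_obs()['contact_force'])
rows(down(np.radians(16.8-90)),[.5315,.2645,.0075],1)
E
```

```text
[[ 0.0068  0.2878 -0.9577  0.5355]
 [ 0.0011 -0.9577 -0.2878  0.263 ]
 [-1.      0.0009 -0.0068  0.0425]
 [ 0.      0.      0.      1.    ]] [ 0.4901  0.6066 -0.9246]
1 rows of [ 0.035  -0.0026  0.0036] [-0.07 -0.39 -0.05] total [ 0.035  -0.0026  0.0036] [-0.07 -0.39 -0.05]
```

Emit:
{"fn": "arm_command", "kwargs": {"plan": [[[0.01,-0.0015,0.002,0,-0.3,0,0.0],[0.01,-0.001,0.0015,0,0,0,0.0],[0.008,0,0,0,0,0,0.0],[0.003,0,0,0,0,0,0.0],[0,0,0,0,0,0,0.0],[0,0,0,0,0,0,0.0]]]}}

```text
t: 8.38
tool_pos: [0.5298, 0.2639, 0.0063]
tool_rot: [2.062, 0.302, -2.066]
contact_force: [0.1, 0.1, 0.2]
opening: 0.0087
```

```bash
python3 - <<'E'
from h import *
print(T_tool(),ctrl.get_obs()['contact_force'])
E
```

```text
[[-0.002   0.2877 -0.9577  0.5298]
 [-0.0018 -0.9577 -0.2877  0.2639]
 [-1.      0.0011  0.0024  0.0063]
 [ 0.      0.      0.      1.    ]] [0.1041 0.084  0.2428]
```

Emit:
{"fn": "arm_command", "kwargs": {"plan": [[[0,0,0,0,0,0,0.018],[0,0,0,0,0,0,0.018],[0,0,0,0,0,0,0.018],[-0.01,0,0,0,0,0,0.018],[-0.02,0,0,0,0,0,0.03],[-0.03,0,0,0,0,0,0.05],[-0.03,0,0,0,0,0,0.05],[-0.03,0,0,0,0,0,0.05],[-0.02,0,0,0,0,0,0.05],[0,0,0,0,0,0,0.05]]]}}

```text
t: 9.22
tool_pos: [0.5302, 0.2642, 0.1579]
tool_rot: [2.064, 0.302, -2.064]
contact_force: [0.3, 1.4, 0.7]
opening: 0.0501
```

```bash
python3 - <<'E'
from h import *
n='wrist';print(T_tool())
im,M=snap(n,'w5.png')
for t in['tray_slot','brush']:
    for r in mark_of(n,t)[:2]: 
        p=w(M,r['at']); print(n,t,round(r['conf'],2),p,proj(n,M,p))
m=cut_out(n,'brush')[0]['mask']; v,u=np.nonzero(m); P=np.array([onz(n,M,(x,y),.01) for x,y in zip(u,v)])[:,:2]
c=P.mean(0);_,_,V=np.linalg.svd(P-c,full_matrices=0);s=(P-c)@V[0];print('mask',c+V[0]*(s.min()+s.max())/2,np.ptp(s),np.ptp((P-c)@V[1]),np.degrees(np.arctan(V[0][1]/V[0][0])))
rows(down(np.radians(-97.2)),[.575,.018,.16],12)
E
```

```text
[[ 0.0001  0.2876 -0.9578  0.5302]
 [-0.0011 -0.9578 -0.2876  0.2642]
 [-1.      0.0011  0.0002  0.1579]
 [ 0.      0.      0.      1.    ]]
wrist tray_slot 0.8 [0.5364 0.2651 0.0005] [315.1179 217.7085]
wrist tray_slot 0.59 [0.536  0.2645 0.0018] [315.7391 218.729 ]
wrist brush 0.89 [ 0.5347  0.2658 -0.002 ] [313.7691 218.7004]
mask [0.536  0.2648] 0.1785589716694947 0.0099590608591376 16.654562400549594
12 rows of [-0.0009  0.0208 -0.002 ] [ 1.99  0.06 -0.02] total [-0.0097  0.2484  0.0239] [23.9   0.7  -0.25]
```

Brush placed well: centre (0.536, 0.265), yaw 16.65°. Back to the rack.

Emit:
{"fn": "arm_command", "kwargs": {"plan": [[[-0.0005,0.0205,-0.0018,2,0.05,0,0.05],[-0.0005,0.0205,-0.0018,2,0.05,0,0.05],[-0.0005,0.0205,-0.0018,2,0.05,0,0.05],[-0.0005,0.0205,-0.0018,2,0.05,0,0.05],[-0.0005,0.0205,-0.0018,2,0.05,0,0.05],[-0.0005,0.0205,-0.0018,2,0.05,0,0.05],[-0.0005,0.0205,-0.0018,2,0.05,0,0.05],[-0.0005,0.0205,-0.0018,2,0.05,0,0.05],[-0.0005,0.0205,-0.0018,2,0.05,0,0.05],[-0.0005,0.0205,-0.0018,2,0.05,0,0.05],[-0.0005,0.0205,-0.0018,2,0.05,0,0.05],[-0.0005,0.0205,-0.0018,2,0.05,0,0.05],[0,0,0,0,0,0,0.05]]]}}

```text
t: 10.5
tool_pos: [0.5519, 0.0104, 0.1212]
tool_rot: [-2.088, 0.169, 2.215]
contact_force: [0.2, 0.5, 0.3]
opening: 0.0498
```

```bash
python3 - <<'E'
from h import *
n='wrist';print(T_tool())
im,M=snap(n,'w6.png');np.save('M6.npy',M)
ps=[]
for t in['rack','chip_block','chip_face','block_a']:
    for r in mark_of(n,t)[:3]: 
        p=w(M,r['at']); uv=proj(n,M,p); print(n,t,round(r['conf'],2),p,uv); ps.append(uv)
c=np.mean(ps,0).astype(int); x,y=max(0,c[0]-100),max(0,c[1]-75); print(x,y)
cv2.imwrite('pics/w6c.png',cv2.resize(im[y:y+150,x:x+200,::-1],None,fx=4,fy=4,interpolation=cv2.INTER_CUBIC))
E
```

```text
[[-0.0595 -0.1431 -0.9879  0.5519]
 [-0.0088 -0.9896  0.1439  0.0104]
 [-0.9982  0.0173  0.0577  0.1212]
 [ 0.      0.      0.      1.    ]]
wrist rack 0.74 [0.5439 0.0221 0.0009] [296.8753 242.1585]
wrist chip_block 0.95 [0.5748 0.0185 0.0048] [294.6417 201.3285]
wrist chip_block 0.63 [0.5093 0.0261 0.0092] [298.6859 290.6831]
wrist chip_face 0.69 [0.5859 0.0165 0.0236] [293.8596 191.2202]
wrist block_a 0.67 [0.5453 0.023  0.0051] [295.1593 242.5229]
wrist block_a 0.65 [0.5133 0.0255 0.0076] [298.6919 284.6622]
196 167
```

View pics/w6c.png

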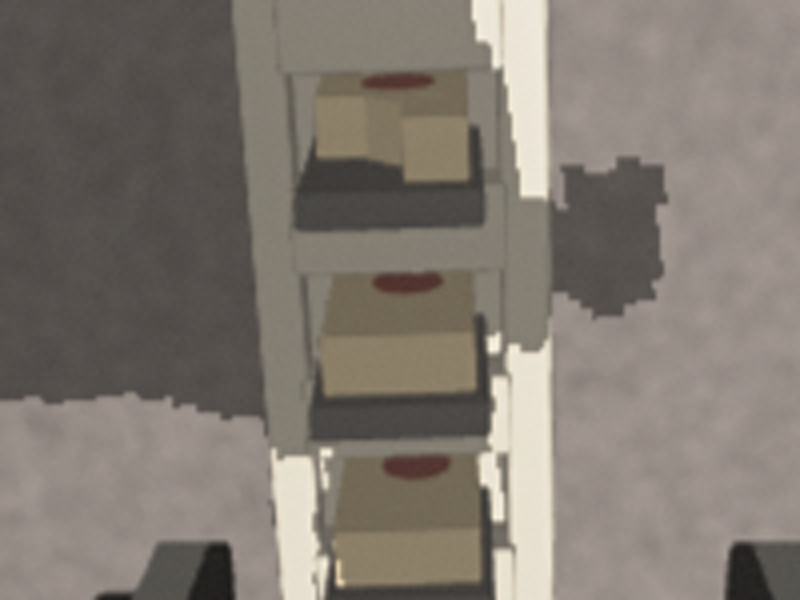

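The crop shows the chipped block in the far (+x) slot. Its plate's top face spans crop (296,190)–(485,228), and the notch is on the left (+y). The two blocks below it are whole.

```bash
python3 - <<'E'
from h import *
M=np.load('M6.npy');n='wrist'
P=[onz(n,M,(196+a/4-.4,167+b/4-.4),.046) for a,b in[(296,229),(485,226),(299,191),(484,184)]]
for p in P: print(p)
P2=[onz(n,M,(196+a/4-.4,167+b/4-.4),.046) for a,b in[(312,438),(490,434)]]; print(P2)
d=P[1]-P[0]; print(np.linalg.norm(d[:2]),np.degrees(np.arctan2(d[1],d[0]))+90)
c=np.mean(P,0);print('pinch',c)
g=np.radians(-7);print('from mark origin', np.array([.5763,.0187])-.005*np.array([np.cos(g),np.sin(g)]))
Rt=down(np.radians(-97));
rows(Rt,[c[0],c[1],.10],6)
# lens
for n in['side','top']:
    get_image(n);M=c2w(n)
    for t in['lens','stand','view_spot']:
        for r in mark_of(n,t)[:1]: print(n,t,r['conf'],w(M,r['at']))
    for r in search_frame(n,'lens')[:1]: print('sf',w(M,r['at']))
E
```

```text
[0.5737 0.032  0.046 ]
[0.5701 0.0047 0.046 ]
[0.5793 0.0305 0.046 ]
[0.5764 0.004  0.046 ]
[array([0.5403, 0.0358, 0.046 ]), array([0.5369, 0.0087, 0.046 ])]
0.027551497795056817 -7.595803015893907
pinch [0.5749 0.0178 0.046 ]
from mark origin [0.5713 0.0193]
6 rows of [ 0.0037 -0.0011 -0.0037] [-0.16  0.53 -0.14] total [ 0.0215 -0.0072 -0.0224] [-0.95  3.16 -0.86]
side stand 0.56 [ 0.675  -0.2802  0.003 ]
sf [0.5389 0.3272 0.0057]
top lens 0.71 [ 0.6319 -0.254   0.2142]
top stand 0.73 [ 0.6768 -0.2775  0.0033]
```

Emit:
{"fn": "arm_command", "kwargs": {"plan": [[[0.004,-0.0018,-0.0055,-0.25,0.8,-0.2,0.05],[0.01,-0.0018,-0.0055,-0.25,0.8,-0.2,0.05],[0.01,-0.0018,-0.0055,-0.25,0.8,-0.2,0.05],[0.01,-0.0018,-0.0055,-0.25,0.8,-0.2,0.05],[0,0,0,0,0,0,0.05],[0,0,0,0,0,0,0.05]]]}}

```text
t: 11.75
tool_pos: [0.5781, 0.0174, 0.0879]
tool_rot: [-2.17, 0.131, 2.148]
contact_force: [0.1, -0.0, 0.4]
opening: 0.0501
```

```bash
python3 - <<'E'
from h import *
n='wrist';print(T_tool())
im,M=snap(n,'w7.png');np.save('M7.npy',M)
for t in['rack','chip_block','chip_face']:
    for r in mark_of(n,t)[:2]: 
        p=w(M,r['at']); uv=proj(n,M,p); print(n,t,round(r['conf'],2),p,uv)
rows(down(np.radians(-97.3)),[.574,.018,.022],1)
uv=proj(n,M,np.array([.574,.018,.046])).astype(int);print(uv)
x,y=uv[0]-100,uv[1]-75
cv2.imwrite('pics/w7c.png',cv2.resize(im[y:y+150,x:x+200,::-1],None,fx=4,fy=4,interpolation=cv2.INTER_CUBIC))
E
```

```text
[[ 0.0101 -0.1207 -0.9926  0.5781]
 [-0.0011 -0.9927  0.1207  0.0174]
 [-0.9999 -0.0001 -0.0102  0.0879]
 [ 0.      0.      0.      1.    ]]
wrist rack 0.82 [ 0.5422  0.0191 -0.0005] [318.1668 305.2192]
wrist chip_block 0.96 [0.5752 0.0148 0.0054] [318.8098 260.9449]
wrist chip_face 0.63 [0.5863 0.0169 0.0261] [313.1403 254.9575]
1 rows of [ 0.0668 -0.0001  0.0053] [ 0.36 -0.66  0.01] total [ 0.0668 -0.0001  0.0053] [ 0.36 -0.66  0.01]
[313 289]
```

View pics/w7c.png

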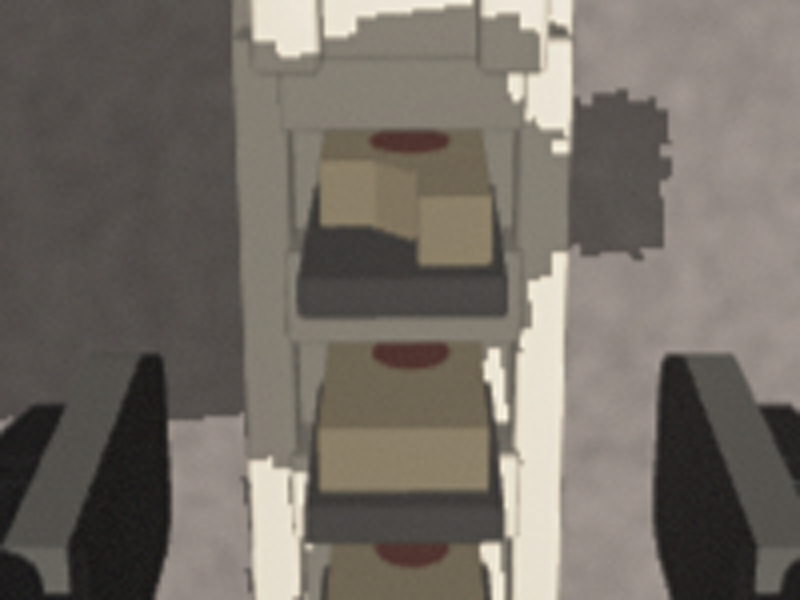

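The plate top centre is at crop (403,296) against a prediction of (400,300), and the jaws are symmetric about it. I descend and grip.

Emit:
{"fn": "arm_command", "kwargs": {"plan": [[[0.008,0,0.0025,0.2,-0.3,0,0.05],[0.014,0,0.0025,0.1,-0.3,0,0.05],[0.014,0,0,0,0,0,0.05],[0.014,0,0,0,0,0,0.05],[0.01,0,0,0,0,0,0.05],[0.003,0,0,0,0,0,0.05],[0,0,0,0,0,0,0.05],[0,0,0,0,0,0,0.05]]]}}

```text
t: 12.62
tool_pos: [0.5729, 0.0179, 0.0209]
tool_rot: [-2.156, 0.138, 2.155]
contact_force: [0.3, 0.1, -0.1]
opening: 0.05
```

```bash
python3 - <<'E'
from h import *
print(T_tool())
rows(down(np.radians(-97.3)),[.574,.018,.022],1)
E
```

```text
[[ 0.0008 -0.1272 -0.9919  0.5729]
 [ 0.0001 -0.9919  0.1272  0.0179]
 [-1.     -0.0002 -0.0008  0.0209]
 [ 0.      0.      0.      1.    ]]
1 rows of [-0.0011 -0.0002 -0.0011] [-0.01 -0.04  0.01] total [-0.0011 -0.0002 -0.0011] [-0.01 -0.04  0.01]
```

Emit:
{"fn": "arm_command", "kwargs": {"plan": [[[-0.001,0,-0.001,0,0,0,0.0],[0,0,0,0,0,0,0.0],[0,0,0,0,0,0,0.0],[0,0,0,0,0,0,0.0],[0,0,0,0,0,0,0.0],[0,0,0,0,0,0,0.0],[-0.006,0,0,0,0,0,0.0],[-0.01,0,0,0,0,0,0.0],[-0.015,0,0,0,0,0,0.0],[-0.02,0,0,0,0,0,0.0],[-0.025,0,0,0,0,0,0.0],[-0.025,0,0,0,0,0,0.0],[-0.025,0,0,0,0,0,0.0],[-0.015,0,0,0,0,0,0.0],[0,0,0,0,0,0,0.0],[0,0,0,0,0,0,0.0]]], "squeeze": 35}}

```text
t: 13.95
tool_pos: [0.5755, 0.0177, 0.1798]
tool_rot: [-2.167, 0.138, 2.144]
contact_force: [0.5, -0.2, -1.0]
opening: 0.0271
```

```bash
python3 - <<'E'
from h import *
n='wrist';T=T_tool();print(T,ctrl.get_obs()['opening'])
im,M=snap(n,'w8.png');np.save('M8.npy',M)
for t in['chip_block','chip_face','block_a','lens','stand']:
    for r in mark_of(n,t)[:2]: 
        p=w(M,r['at']); uv=proj(n,M,p); print(n,t,round(r['conf'],2),p,uv,'tool',w(np.linalg.inv(T),p))
E
```

```text
[[ 0.0106 -0.1271 -0.9918  0.5755]
 [-0.0008 -0.9919  0.1271  0.0177]
 [-0.9999 -0.0005 -0.0107  0.1798]
 [ 0.      0.      0.      1.    ]] 0.0270586097976726
wrist chip_block 0.72 [0.5785 0.0172 0.1595] [313.8962 293.6649] tool [ 0.0203  0.0002 -0.0028]
wrist chip_face 0.83 [0.5879 0.0183 0.1829] [307.8588 296.555 ] tool [-0.003  -0.0021 -0.0122]
wrist block_a 0.63 [0.545  0.0195 0.0069] [316.9872 257.2065] tool [0.1725 0.0022 0.0323]
```

View pics/w8.png

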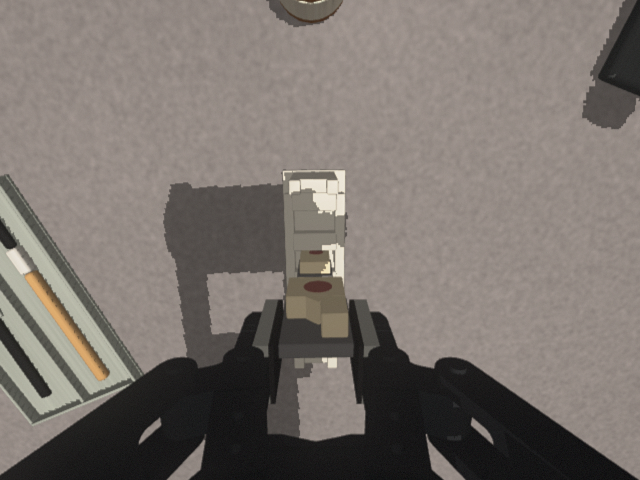

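```bash
cat >> h.py <<'E'
def pres(yaw,th):  # tool rotation with block x at yaw and raised by th
    bx=np.array([np.cos(th)*np.cos(yaw),np.cos(th)*np.sin(yaw),np.sin(th)]);by=np.array([-np.sin(yaw),np.cos(yaw),0]);bz=np.cross(bx,by)
    return np.c_[-bz,-by,-bx]
E
python3 - <<'E'
from h import *
M=np.load('M1.npy');n='wrist'
a,b,c=[onz(n,M,p,.016) for p in[(583,130),(640,32),(640,163)]]
print(a,np.degrees(np.arctan2(*(b-a)[:2][::-1])),np.degrees(np.arctan2(*(a-c)[:2][::-1]))-90)
rows(pres(np.radians(-28),.75),[.49,-.178,.235],14)
E
```

```text
[ 0.6605 -0.2078  0.016 ] -23.387307494002012 -27.717331503054062
14 rows of [-0.0043  0.0154  0.0003] [1.41 3.02 0.56] total [-0.0591  0.2049  0.0581] [19.69 42.24  7.82]
```

Emit:
{"fn": "arm_command", "kwargs": {"plan": [[[-0.0043,0.0154,0.0003,1.41,3.02,0.56,0.0],[-0.0043,0.0154,0.0003,1.41,3.02,0.56,0.0],[-0.0043,0.0154,0.0003,1.41,3.02,0.56,0.0],[-0.0043,0.0154,0.0003,1.41,3.02,0.56,0.0],[-0.0043,0.0154,0.0003,1.41,3.02,0.56,0.0],[-0.0043,0.0154,0.0003,1.41,3.02,0.56,0.0],[-0.0043,0.0154,0.0003,1.41,3.02,0.56,0.0],[-0.0043,0.0154,0.0003,1.41,3.02,0.56,0.0],[-0.0043,0.0154,0.0003,1.41,3.02,0.56,0.0],[-0.0043,0.0154,0.0003,1.41,3.02,0.56,0.0],[-0.0043,0.0154,0.0003,1.41,3.02,0.56,0.0],[-0.0043,0.0154,0.0003,1.41,3.02,0.56,0.0],[-0.0043,0.0154,0.0003,1.41,3.02,0.56,0.0],[0,0,0,0,0,0,0.0],[0,0,0,0,0,0,0.0]]]}}

```text
t: 15.5
tool_pos: [0.487, -0.17, 0.2115]
tool_rot: [-2.606, 0.644, 1.223]
contact_force: [0.1, -0.4, -0.5]
opening: 0.0272
```

```bash
python3 - <<'E'
from h import *
n='wrist';T=T_tool();print(T,ctrl.get_obs()['opening'])
im,M=snap(n,'w9.png');np.save('M9.npy',M)
for t in['chip_block','chip_face','lens','stand','view_spot']:
    for r in mark_of(n,t)[:2]: 
        p=w(M,r['at']); uv=proj(n,M,p); print(n,t,round(r['conf'],2),p,uv,'tool',w(np.linalg.inv(T),p))
E
```

```text
[[ 0.5652 -0.4611 -0.684   0.487 ]
 [-0.303  -0.8873  0.3478 -0.17  ]
 [-0.7673  0.0107 -0.6412  0.2115]
 [ 0.      0.      0.      1.    ]] 0.02715661669773863
wrist chip_block 0.69 [ 0.4969 -0.1761  0.2027] [315.6145 298.3236] tool [ 0.0142  0.0008 -0.0033]
wrist chip_face 0.9 [ 0.4944 -0.1748  0.2217] [316.1146 293.2714] tool [-0.0022  0.001  -0.0133]
wrist lens 0.61 [ 0.6276 -0.2513  0.2178] [327.3331  30.2165] tool [ 0.0993  0.0074 -0.1285]
wrist stand 0.98 [ 0.6794 -0.2746  0.0048] [316.5823 164.2121] tool [ 0.2991  0.0019 -0.0354]
wrist stand 0.59 [ 0.4948 -0.1753  0.2217] [316.6127 291.9305] tool [-0.0018  0.0012 -0.0137]
```

View pics/w9.png

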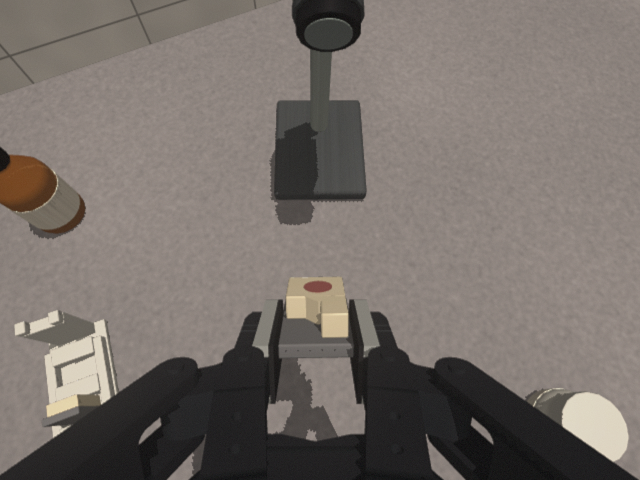

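The lens glass is the ellipse at about (329,32). The stand base has corners (277,101), (360,100), (366,197) and (273,197). The block sits straight in the jaws at (317,300).

```bash
python3 - <<'E'
from h import *
n='wrist';M=np.load('M9.npy');im=cv2.imread('pics/w9.png')
for z,a,b in[(.016,(366,192),(360,100)),(.016,(274.5,193),(277,101))]:
    p,q=onz(n,M,a,z),onz(n,M,b,z);print('side',p,q,np.degrees(np.arctan2(*(q-p)[:2][::-1])))
p,q=onz(n,M,(274.5,193),.016),onz(n,M,(366,192),.016);print('front',np.degrees(np.arctan2(*(p-q)[:2][::-1]))-90,np.linalg.norm(p-q),(p+q)/2)
for k in cut_out(n,'lens')[:1]:
    v,u=np.nonzero(k['mask']);print(k['conf'],u.min(),u.max(),v.min(),v.max())
g=cv2.cvtColor(im,cv2.COLOR_BGR2GRAY);print(g[32,295:365:2]);print(g[0:60:2,329])
cv2.imwrite('pics/w9c.png',cv2.resize(im[0:60,285:365],None,fx=10,fy=10,interpolation=cv2.INTER_NEAREST))
E
```

```text
side [ 0.6174 -0.3016  0.016 ] [ 0.7297 -0.3591  0.016 ] -27.10133388503579
side [ 0.6608 -0.2142  0.016 ] [ 0.7731 -0.2702  0.016 ] -26.474450044808446
front -26.399312811092706 0.09758507892091664 [ 0.6391 -0.2579  0.016 ]
0.63 292 364 0 51
[110  22  25  22  25  58  61  59  59  58  60  59  60  58  58  59  61  57
  59  61  61  62  57  60  59  56  60  59  60  30  17  25  23 130 138]
[ 41  41  40  35  40  40  27  16  17 122  62  58  61  59  60  59  57  58
  58  59  60  60  60  60  59  28  69  73  75  75]
```

View pics/w9c.png

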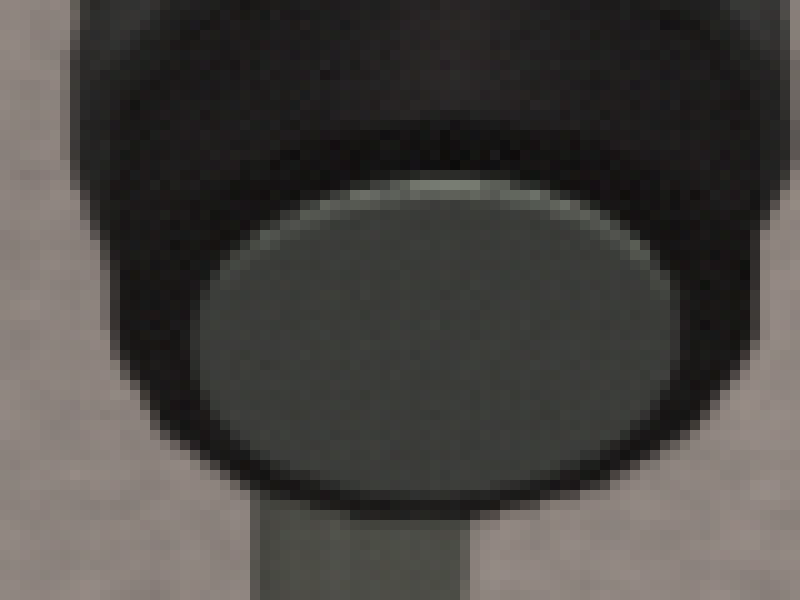

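```bash
python3 - <<'E'
from h import *
from scipy.optimize import least_squares
n='wrist';M=np.load('M9.npy');im=cv2.imread('pics/w9.png')
g=cv2.cvtColor(im,cv2.COLOR_BGR2GRAY).astype(float)[:60,285:365]
big=cv2.resize(g,None,fx=10,fy=10,interpolation=cv2.INTER_LINEAR)
m=((big>42)&(big<90)).astype(np.uint8); k,lab,st,ce=cv2.connectedComponentsWithStats(m); l=lab[340,430]
c=cv2.findContours((lab==l).astype(np.uint8),cv2.RETR_EXTERNAL,cv2.CHAIN_APPROX_NONE)[0][0][:,0].astype(float)
e=cv2.fitEllipse(c.astype(np.float32));print(st[l],e)
uv=c/10+np.array([285-.45,-.45])
L0=np.array([.629,-.2525,.2155]); print('depth mark',(np.linalg.inv(M)@np.r_[L0,1])[2])
ph=np.linspace(0,2*np.pi,360)
def pts(p,r,yaw):
    th=p[3];by=np.array([-np.sin(yaw),np.cos(yaw),0]);bx=np.array([np.cos(th)*np.cos(yaw),np.cos(th)*np.sin(yaw),np.sin(th)]);bz=np.cross(bx,by)
    P=p[:3]+r*(np.outer(np.cos(ph),by)+np.outer(np.sin(ph),bz)); return np.array([proj(n,M,q) for q in P])
ph=ph[::4]
from scipy.spatial import cKDTree
t=cKDTree(uv)
for fy in(0,1):
  for r in(.0155,.016,.0165):
    f=lambda p:(t.query(pts(p,r,p[4] if fy else np.radians(-26.6)))[0])
    s=least_squares(f,np.r_[L0,.33,-.464],x_scale=[.01,.01,.01,.1,.1]);print(fy,r,s.x,np.sqrt(np.mean(s.fun**2)))
E
```

```text
[   192    174    488    324 122823] ((435.7969970703125, 335.3838806152344), (322.6377258300781, 491.4444274902344), 86.70114135742188)
depth mark 0.21736840778279415Traceback (most recent call last):
  File "<stdin>", line 21, in <module>
    return func(*args, **kwargs)
    result = trf(vector_fun.fun, vector_fun.jac, x0, f0, J0, lb, ub, ftol, xtol,
                 gtol, max_nfev, x_scale, loss_function, tr_solver,
                 tr_options.copy(), verbose, callback=callback_wrapped)
    return trf_no_bounds(
        fun, jac, x0, f0, J0, ftol, xtol, gtol, max_nfev, x_scale,
        loss_function, tr_solver, tr_options, verbose, callback=callback)
    J = jac(x)
    self._update_jac()
    ~~~~~~~~~~~~~~~~^^
    self.J = self.jac_wrapped(xp_copy(self.x), f0=self.f)
             ~~~~~~~~~~~~~~~~^^^^^^^^^^^^^^^^^^^^^^^^^^^^
    J, dct = approx_derivative(
             ~~~~~~~~~~~~~~~~~^
        self.fun,
        ^^^^^^^^^
    ...<2 lines>...
        **self.finite_diff_options,
        ^^^^^^^^^^^^^^^^^^^^^^^^^^^
    )
    ^
    J, _nfev = _dense_difference(fun_wrapped, x0, f0, h,

[... 193 characters left out ...]

                             ^^^
    df = [f_eval - f0 for f_eval in f_evals]
                                    ^^^^^^^
    f = np.atleast_1d(self.fun(x, *self.args, **self.kwargs))
                      ~~~~~~~~^^^^^^^^^^^^^^^^^^^^^^^^^^^^^^
    return np.atleast_1d(self.fun(x))
                         ~~~~~~~~^^^
    return self.f(x, *self.args, **self.kwargs)
           ~~~~~~^^^^^^^^^^^^^^^^^^^^^^^^^^^^^^
  File "<stdin>", line 20, in <lambda>
  File "<stdin>", line 14, in pts
  File "h.py", line 14, in proj
    c=calibration(n); q=np.linalg.inv(M)@np.r_[p,1]; return np.array([c['fx']*q[0]/q[2]+c['cx'],c['fy']*q[1]/q[2]+c['cy']])
ValueError: time passes only in moves, steps and waits
```

```bash
python3 - <<'E'
from h import *
from scipy.optimize import least_squares
n='wrist';M=np.load('M9.npy');im=cv2.imread('pics/w9.png');C=calibration(n);Mi=np.linalg.inv(M)
g=cv2.cvtColor(im,cv2.COLOR_BGR2GRAY).astype(float)[:60,285:365]
big=cv2.resize(g,None,fx=10,fy=10,interpolation=cv2.INTER_LINEAR)
L0=np.array([.629,-.2525,.2155]);ph=np.linspace(0,2*np.pi,90,endpoint=False)
def pr(P):
    q=P@Mi[:3,:3].T+Mi[:3,3]; return np.c_[C['fx']*q[:,0]/q[:,2]+C['cx'],C['fy']*q[:,1]/q[:,2]+C['cy']].astype(np.float32)
def el(p,r,yaw):
    th=p[3];by=np.array([-np.sin(yaw),np.cos(yaw),0]);bx=np.array([np.cos(th)*np.cos(yaw),np.cos(th)*np.sin(yaw),np.sin(th)]);bz=np.cross(bx,by)
    (a,b),(w_,h),an=cv2.fitEllipse(pr(p[:3]+r*(np.outer(np.cos(ph),by)+np.outer(np.sin(ph),bz))));
    return np.array([a,b,w_,h,an])
for hi in(68,200):
  m=((big>42)&(big<hi)).astype(np.uint8);m[500:]=0
  l_=cv2.morphologyEx(m,cv2.MORPH_OPEN,np.ones((15,15)));k,lab,st,ce=cv2.connectedComponentsWithStats(l_);l=lab[340,430]
  c=cv2.findContours((lab==l).astype(np.uint8),cv2.RETR_EXTERNAL,cv2.CHAIN_APPROX_NONE)[0][0][:,0].astype(np.float32)
  c=cv2.convexHull(c)[:,0]
  e=cv2.fitEllipse(c/10+np.array([284.55,-.45],np.float32));print(hi,e)
  E=np.array([*e[0],*e[1],e[2]])
  for r in(.0135,.014,.0145):
    def res(p):
        d=el(p,r,p[4])-E; d[4]*=.1; return np.r_[d,(p[4]+.464)/.01]
    s=least_squares(res,np.r_[L0,.33,-.464],x_scale=[.01,.01,.01,.1,.1],diff_step=1e-3);x=s.x
    print(r,x,np.degrees(x[3:5]),'implied pivot',x[:3]+.057*np.array([np.cos(x[3])*np.cos(x[4]),np.cos(x[3])*np.sin(x[4]),np.sin(x[3])]),s.fun.round(2))
E
```

```text
68 ((328.03814697265625, 34.404029846191406), (29.514585494995117, 49.17204284667969), 87.62947845458984)
0.0135 [ 0.6214 -0.2483  0.22    0.3413 -0.464 ] [ 19.5577 -26.5868] implied pivot [ 0.6695 -0.2724  0.2391] [-0.   -0.   -0.    0.   -0.03 -0.  ]
0.014 [ 0.6275 -0.2518  0.2145  0.3413 -0.464 ] [ 19.5577 -26.5868] implied pivot [ 0.6755 -0.2759  0.2336] [-0.   -0.   -0.    0.   -0.03 -0.  ]
0.0145 [ 0.6335 -0.2553  0.2089  0.3413 -0.464 ] [ 19.5577 -26.5868] implied pivot [ 0.6815 -0.2793  0.228 ] [-0.   -0.   -0.    0.   -0.03 -0.  ]
200 ((328.1742248535156, 33.08224105834961), (32.49728775024414, 49.35947036743164), 86.78181457519531)
0.0135 [ 0.6214 -0.2484  0.2208  0.2834 -0.464 ] [ 16.236  -26.5857] implied pivot [ 0.6703 -0.2729  0.2368] [-0.    0.   -0.    0.   -0.01 -0.  ]
0.014 [ 0.6274 -0.2518  0.2153  0.2834 -0.464 ] [ 16.236  -26.5857] implied pivot [ 0.6763 -0.2763  0.2312] [-0.    0.   -0.    0.   -0.01 -0.  ]
0.0145 [ 0.6334 -0.2553  0.2098  0.2834 -0.464 ] [ 16.236  -26.5857] implied pivot [ 0.6823 -0.2798  0.2257] [-0.    0.   -0.    0.   -0.01 -0.  ]
```

```bash
cat > goal.py <<'E'
from h import *
yaw,th=np.radians(-26.6),.33; Rt=pres(yaw,th); L=np.array([.629,-.2527,.214]); V=L+.12*Rt[:,2]
F=np.array([-.0024,0,-.013]); G=V-Rt@F
E
python3 - <<'E'
from goal import *
print(V,G); rows(Rt,G,8)
E
```

```text
[ 0.5275 -0.2019  0.1751] [ 0.5172 -0.1967  0.1686]
8 rows of [ 0.0072  0.0013 -0.0013] [-0.04 -2.63 -0.11] total [ 0.0584  0.0103 -0.0007] [ -0.35 -21.05  -0.92]
```

Emit:
{"fn": "arm_command", "kwargs": {"plan": [[[0.0072,0.0013,-0.0013,0,-2.6,-0.1,0.0],[0.0072,0.0013,-0.0013,0,-2.6,-0.1,0.0],[0.0072,0.0013,-0.0013,0,-2.6,-0.1,0.0],[0.0072,0.0013,-0.0013,0,-2.6,-0.1,0.0],[0.0072,0.0013,-0.0013,0,-2.6,-0.1,0.0],[0.0072,0.0013,-0.0013,0,-2.6,-0.1,0.0],[0.0072,0.0013,-0.0013,0,-2.6,-0.1,0.0],[0,0,0,0,0,0,0.0],[0,0,0,0,0,0,0.0],[0,0,0,0,0,0,0.0]]]}}

```text
t: 16.68
tool_pos: [0.5203, -0.1923, 0.1744]
tool_rot: [-2.329, 0.549, 1.602]
contact_force: [-0.7, -0.4, -0.3]
opening: 0.0271
```

```bash
python3 - <<'E'
from goal import *
T=T_tool();print(T[:3,3]); rows(Rt,G,1)
for n in['side','top','wrist']:
    im,M=snap(n,n+'10.png')
    for t in['chip_face','chip_block','lens','view_spot']:
        for r in mark_of(n,t)[:2]:
            p=w(M,r['at']);print(n,t,round(r['conf'],2),p,proj(n,M,p),'tool',w(np.linalg.inv(T),p))
E
```

```text
[ 0.5203 -0.1923  0.1744]
1 rows of [0.0051 0.0053 0.0028] [ 0.04 -2.04  0.03] total [0.0051 0.0053 0.0028] [ 0.04 -2.04  0.03]
side chip_face 0.59 [ 0.5274 -0.1962  0.1785] [370.6123 194.046 ] tool [-0.0009  0.0003 -0.009 ]
side chip_face 0.36 [ 0.5465  0.0224 -0.0012] [324.2909 296.5154] tool [ 0.1381 -0.2037  0.1305]
side chip_block 0.37 [ 0.5273 -0.1954  0.1561] [369.9514 201.0826] tool [ 0.0198 -0.0004 -0.0007]
side lens 0.65 [ 0.6291 -0.2514  0.2162] [344.2079 159.8825] tool [ 0.0052  0.0042 -0.1305]
top chip_block 0.41 [ 0.68   -0.2785  0.0037] [403.4043 220.0398] tool [ 0.2243  0.0057 -0.1084]
top chip_block 0.36 [ 0.3448 -0.3383 -0.0058] [424.5326 335.4849] tool [0.1355 0.2091 0.15  ]
wrist chip_face 0.98 [ 0.5279 -0.1995  0.1802] [320.5727 297.0841] tool [-0.0019  0.0031 -0.0115]
wrist chip_face 0.63 [ 0.3452 -0.3364 -0.0008] [555.1234 400.7575] tool [0.1307 0.2073 0.1487]
wrist chip_block 0.92 [ 0.5274 -0.1988  0.1603] [319.1263 295.3718] tool [ 0.0165  0.0026 -0.0037]
```

Emit:
{"fn": "arm_command", "kwargs": {"plan": [[[0.0025,0.003,0.0015,0,-1,0,0.0],[0.0022,0.0025,0.0015,0,-1,0,0.0],[0,0,0,0,0,0,0.0],[0,0,0,0,0,0,0.0],[0,0,0,0,0,0,0.0]]]}}

```text
t: 17.85
tool_pos: [0.5162, -0.1976, 0.1682]
tool_rot: [-2.292, 0.541, 1.644]
contact_force: [-0.2, 0.4, -0.6]
opening: 0.0268
```

```bash
sed -i 's/\.629,-.2527,.214\]/.629,-.2524,.2147]/; s/F=.*; G/F=np.array([-.0022,.0003,-.0127]); G/' goal.py; python3 - <<'E'
from goal import *
T=T_tool();print(T[:3,3]); rows(Rt,G,1)
im,M=snap('wrist','w11.png');np.save('M11.npy',M);np.save('T11.npy',T)
cv2.imwrite('pics/w11c.png',cv2.resize(im[260:380,240:400,::-1],None,fx=5,fy=5,interpolation=cv2.INTER_CUBIC))
E
```

```text
[ 0.5162 -0.1976  0.1682]
1 rows of [-0.0011 -0.0018 -0.0009] [-0.    0.22  0.02] total [-0.0011 -0.0018 -0.0009] [-0.    0.22  0.02]
```

View pics/w11c.png

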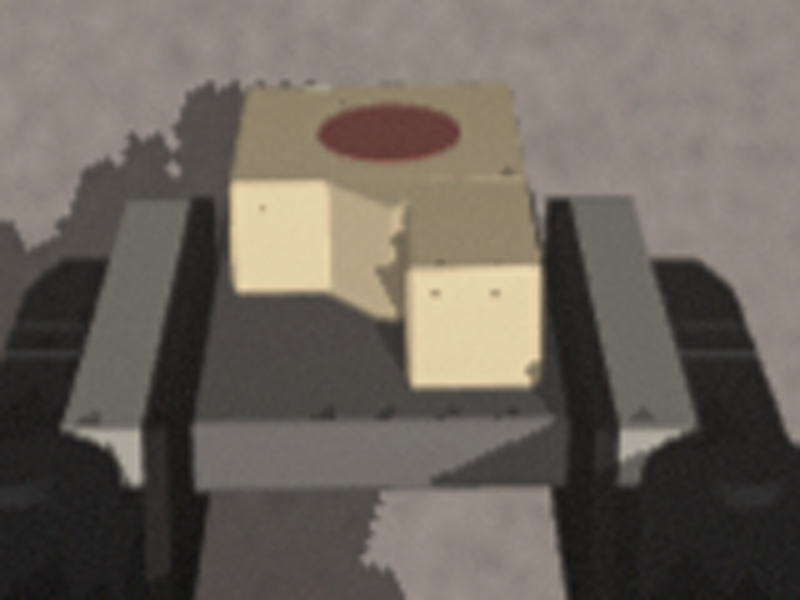

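The wax, notch, and plate are clear, and the block sits straight between the pads. I'll fit its pose from these corners.

```bash
python3 - <<'E'
from goal import *
from scipy.optimize import least_squares
D=[((-2,14,40),(197,418)),((-2,-14,40),(560,415)),((-8,14,40),(193,488)),((-8,-14,40),(566,486)),((-2,-12,36),(540,387)),((8,-12,36),(542,265)),((8,-2,36),(410,265)),((-2,-2,36),(410,387)),((-2,12,21),(237,292)),((8,12,21),(231,180)),((8,12,0),(247,85)),((8,-12,0),(514,88))]
X=np.array([d[0] for d in D])*1e-3; U=np.array([d[1] for d in D])/5.+[240-.4,260-.4]
C=calibration('wrist');K=np.array([[C['fx'],0,C['cx']],[0,C['fy'],C['cy']],[0,0,1.]]);H=np.array(C['hand_eye'])
ok,rv,tv=cv2.solvePnP(X,U,K,None)
q=cv2.projectPoints(X,rv,tv,K,None)[0][:,0];print('res',(q-U).round(1).tolist())
B=np.eye(4);B[:3,:3]=cv2.Rodrigues(rv)[0];B[:3,3]=tv[:,0];Bt=H@B
print('face tool',w(Bt,[.008,0,.018]),'origin',Bt[:3,3])
N=np.c_[[0,0,-1],[0,-1,0],[-1,0,0]].T*1.; N=np.array([[0,0,-1],[0,-1,0],[-1,0,0.]])
print('tilt vs nominal (tool axes,deg)',np.degrees(R.from_matrix(Bt[:3,:3]@N.T).as_rotvec()))
E
```

```text
res [[-1.1, -0.6], [1.9, -0.0], [0.2, -0.5], [0.3, -0.2], [-0.3, -0.1], [-0.1, 0.6], [-0.5, 0.6], [-0.6, -0.1], [-0.1, 0.0], [0.6, 0.5], [0.6, 0.2], [-0.9, -0.4]]
face tool [ 0.0038  0.0008 -0.0108] origin [ 0.0218  0.0007 -0.0028]
tilt vs nominal (tool axes,deg) [ 0.0239 -0.1292 -0.1085]
```

```bash
sed -i 's/F=.*; G/F=np.array([-.0012,.0005,-.0121]); G/' goal.py; python3 - <<'E'
from goal import *
rows(Rt,G,1)
E
```

```text
1 rows of [-0.0022 -0.002  -0.0016] [0.   0.22 0.02] total [-0.0022 -0.002  -0.0016] [0.   0.22 0.02]
```

Emit:
{"fn": "arm_command", "kwargs": {"plan": [[[-0.0022,-0.002,-0.0016,0,0.2,0,0.0],[0,0,0,0,0,0,0.0],[0,0,0,0,0,0,0.0],[0,0,0,0,0,0,0.0],[0,0,0,0,0,0,0.0],[0,0,0,0,0,0,0.0]]]}}

```text
t: 18.4
tool_pos: [0.5181, -0.1958, 0.1714]
tool_rot: [-2.297, 0.542, 1.64]
contact_force: [0.2, -0.1, -0.5]
opening: 0.0265
```

```bash
python3 - <<'E'
from goal import *
rows(Rt,G,1);o=ctrl.get_obs();print(o['t'],o['dq'],o['opening'])
T=T_tool();f=w(T,F)
for n in['side','top']:
    im,M=snap(n,n+'12.png')
    for t in['chip_face','lens','block_a','brush','specimen','reagent']:
        for r in mark_of(n,t)[:2]: print(n,t,round(r['conf'],2),w(M,r['at']))
    if n=='side': 
        u=proj(n,M,f).astype(int);print(u); cv2.imwrite('pics/s12c.png',cv2.resize(im[110:320,240:460,::-1],None,fx=2.8,fy=2.8,interpolation=cv2.INTER_CUBIC))
rel=Rt.T@(L-f);print('face to lens along bx,by,bz',-rel[2],-rel[1],-rel[0])
E
```

```text
1 rows of [0.0006 0.0005 0.0003] [ 0.02 -0.04  0.03] total [0.0006 0.0005 0.0003] [ 0.02 -0.04  0.03]
18.4 [ 0.0028 -0.0007 -0.0002  0.      0.0009 -0.0009] 0.02649880818961289
side chip_face 0.5 [ 0.5289 -0.2002  0.176 ]
side lens 0.68 [ 0.6277 -0.2547  0.2174]
side block_a 0.72 [0.5453 0.0188 0.0049]
side block_a 0.7 [0.5132 0.0225 0.0019]
side brush 0.63 [0.5379 0.268  0.0058]
side brush 0.46 [ 0.3438 -0.3346  0.0016]
side specimen 0.76 [ 0.3449 -0.3335 -0.0003]
side reagent 0.68 [ 0.7471 -0.0012 -0.0009]
[371 193]
top lens 0.71 [ 0.63   -0.2545  0.2142]
top block_a 0.65 [0.5494 0.022  0.0047]
top block_a 0.59 [0.5131 0.0238 0.0045]
top brush 0.73 [ 0.5348  0.2667 -0.001 ]
top specimen 0.71 [ 0.3459 -0.3386 -0.0038]
top specimen 0.65 [0.5355 0.2611 0.0003]
top reagent 0.67 [0.5349 0.2644 0.0007]
top reagent 0.54 [0.7505 0.0001 0.0029]
face to lens along bx,by,bz 0.1196868640567072 -0.0005044927209506903 -0.0006008955228448826
```

View pics/s12c.png

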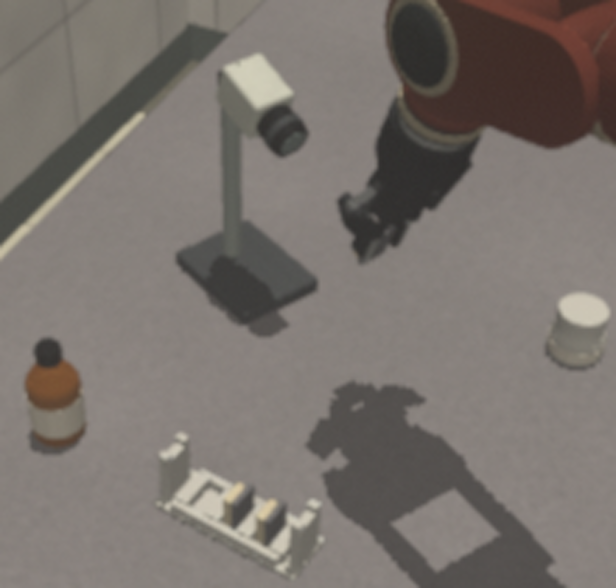

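The picture shows the block held in front of the lens at crop (365,245). Both whole blocks still stand in the rack at (237,503) and (268,520), and the bottle, jar and stand look undisturbed. I'm handing in.

```bash
python3 -c "
from h import *
finish_job(); o=ctrl.get_obs(); print(o['t'],o['tool_pos'],o['opening'])"
```

```text
the job is handed in; nothing more can be done
the job is handed in; nothing more can be done
```

I laid the brush lengthwise in the empty tray compartment and let go of it. Then I took the chipped block from the rack's +x slot and held it up in front of the lens. The job was handed in at about t = 19 s.

**Brush:** its centre is at about (0.536, 0.265) m. It lies within about 0.2° of the compartment's direction and within 2 mm of its centre.

**Block:** by my estimate the wax face is 119.7 mm from the glass, less than 1 mm off the line of sight, and square to it within about 2°. The arm was still, with the block firmly in the grip.

**Other objects:** the two whole blocks, bottle, jar and stand showed no change in the last picture and marks.

**Disagreements in the checks:**
- **Grip height:** my fit to the block's corners put it about 6 mm lower in the fingers than the grasp geometry did. The network marks lay in between, so I used a value close to them; the vertical centring could be off by a few millimetres.
- **Lens pitch:** estimates ran from 0.28 to 0.34 rad, and I used 0.33.
- **Lens position:** marks scattered by 2–3 mm.

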